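# Clear the polishing bench

### The job

Clear up the polishing bench: put both polishing heads (yellow and white) in the blue tray, working face down and flat on its floor, stand both polish tins (red and green) upright on the floor of the wooden tray, and nest the orange cup upright in the grey holder cup, fully home. Set each thing down rather than dropping it, and leave the spray bottle and the varnished board where they are.

Things in the scene. Friction and masses are not known exactly. Their poses are not given: they have to be found in the camera images.
- foam_head: Yellow foam polishing head lying on its round working face: yellow disc 60 mm in diameter and 16 mm thick, on it a black plate 42 mm in diameter and 6 mm thick, and in the middle an upright black round hub 22 mm in diameter and 30 mm tall (its top 52 mm above the underside), by which it is lifted. About 80 g. Origin: centre of the underside, z up along the hub.
- felt_head: White felt polishing head lying on its round working face: white disc 60 mm in diameter and 16 mm thick, on it a black plate 42 mm in diameter and 6 mm thick, and in the middle an upright black round hub 22 mm in diameter and 30 mm tall (its top 52 mm above the underside), by which it is lifted. About 80 g. Origin: centre of the underside, z up along the hub.
- red_tin: Red polish tin, closed, an upright solid-sided cylinder 40 mm in diameter and 50 mm tall with a thin steel band near the top, about 120 g. Origin: centre of its underside, z up.
- green_tin: Green polish tin, closed, an upright solid-sided cylinder 40 mm in diameter and 50 mm tall with a thin steel band near the top, about 120 g. Origin: centre of its underside, z up.
- cup: Orange tapered mixing cup, empty, standing open end up: 95 mm tall, outside diameter 38 mm at the base and 54 mm at the rim (52 mm at 81 mm above the base), stiff wall 3 mm, about 50 g. Origin: centre of its underside, z up.
- head_tray: Blue plastic tray for polishing heads, open-topped, fixed to the table: outside 100 mm along its x, 170 mm along its y, 25 mm high; walls and floor 5 mm thick, so inside 90 x 160 mm with the floor 5 mm above its underside. Origin: centre of its underside, z up. Empty at the start; two heads fit side by side along its y, for instance 40 mm either side of the centre.
- tin_tray: Brown wooden tray for tins, open-topped, fixed to the table: outside 100 mm along its x, 170 mm along its y, 25 mm high; walls and floor 5 mm thick, so inside 90 x 160 mm with the floor 5 mm above its underside. Origin: centre of its underside, z up. Empty at the start; two tins fit side by side along its y, for instance 40 mm either side of the centre.
- cup_holder: Grey tapered holder cup on a plywood base 110 x 110 x 10 mm, fixed to the table. Its rim is 70 mm above the base's underside, 62 mm wide inside, 68 outside; it narrows to 45 mm at its floor, 14 mm above the base's underside. The orange cup stands on that floor, 3 mm clear all round, and sticks out 39 mm. Origin: centre of the base's underside, on the holder's axis; z up.
- sprayer: Bystander: white trigger spray bottle with blue collar, loose, 80 mm in diameter, about 220 mm tall, standing to the robot's right of the work. Origin: centre of its underside.
- wood_piece: Bystander: loose dark varnished wooden board 50 mm (its x) x 260 mm (its y) x 18 mm, lying flat beyond the work. Origin: centre of its underside.
Not all that is in view belongs to the job. What is shaped like the foam_head but purple is not meant.

How it is judged (in metres and radians):
At the end, for the whole second after the job is handed in: Heads on the blue tray's floor and tins on the wooden tray's floor (underside below 11 mm over the tray's underside), cup in the holder (underside below 19 mm over the base's underside, centred to 7 mm); all tilted under 0.15 rad, released and at rest (x of foam_head in the frame of head_tray between -0.018 and 0.018 m and y of foam_head in the frame of head_tray between -0.053 and 0.053 m and z of each of foam_head, felt_head in the frame of head_tray below 0.011 m and angle between each of foam_head, felt_head, red_tin, green_tin, cup's own z axis and vertical below 0.15 rad and x of felt_head in the frame of head_tray between -0.018 and 0.018 m and y of felt_head in the frame of head_tray between -0.053 and 0.053 m and x of red_tin in the frame of tin_tray between -0.028 and 0.028 m and y of red_tin in the frame of tin_tray between -0.063 and 0.063 m and z of each of red_tin, green_tin in the frame of tin_tray below 0.011 m and x of green_tin in the frame of tin_tray between -0.028 and 0.028 m and y of green_tin in the frame of tin_tray between -0.063 and 0.063 m and horizontal distance between cup and cup_holder below 0.007 m and z of cup in the frame of cup_holder below 0.019 m and linear speed of each of foam_head, felt_head, red_tin, green_tin, cup below 0.02 m/s and contact force between the fingers and foam_head below 0.05 N and contact force between the fingers and felt_head below 0.05 N and contact force between the fingers and red_tin below 0.05 N and contact force between the fingers and green_tin below 0.05 N and contact force between the fingers and cup below 0.05 N); the robot touches nothing.
It fails at once if the spray bottle or the varnished board is moved more than 20 mm (distance of any of sprayer, wood_piece from where it was at the start of the episode above 0.02 m).
It fails at once if a thing is dropped: it moves faster than 0.7 m/s (a free fall of about 25 mm) while the fingers do not touch it ((linear speed of foam_head above 0.7 m/s and contact force between the fingers and foam_head below 0.05 N) or (linear speed of felt_head above 0.7 m/s and contact force between the fingers and felt_head below 0.05 N) or (linear speed of red_tin above 0.7 m/s and contact force between the fingers and red_tin below 0.05 N) or (linear speed of green_tin above 0.7 m/s and contact force between the fingers and green_tin below 0.05 N) or (linear speed of cup above 0.7 m/s and contact force between the fingers and cup below 0.05 N)).
It also fails if it takes over 115 s, if anything falls off the work surface, if the arm or the gripper's body presses on something with over 40 N, if the wrist force passes 120 N, or if a joint passes its speed limit or range.

### The arm

A 6-joint arm with a two-finger parallel gripper is mounted at the origin on the work surface. World frame = base frame: x ahead of the robot, y to its left, z up, the work surface at z = 0. Lengths are in mm, angles in rad, forces in N, time in s.
With the tool pointing down it reaches from about 350 to 775 mm from the base axis. Payload 7.3 kg.
Tool frame: the origin (TCP) lies at the very end of the fingers, on their centre line; the grasp point (between the pads) lies 19 mm behind it; z points along the fingers, y is the line along which they close (so a half turn about z gives the same grasp; the last joint's range is limited). The gripper opens to 92 mm and grips with 3 to 60 N. Pads are 19 mm wide; open, the fingers measure 130 mm over their backs; the gripper's body (75 mm by 190 mm) begins 47 mm behind the grasp point.
Start: joints at [1.125, 0.342, 1.524, -0, 1.275, -0.146], TCP at [155.033, 501.607, 226.741] pointing down, gripper open.
Joint ranges: [-2.53, 2.53], [-0.77, 2.02], [0.04, 2.7], [-1, 4.14], [0.28, 2.66], [-3.11, 3.11]. Speed limits (rad/s): [2.57, 2.57, 3.14, 3.14, 3.14, 3.14].

### API

Orientations are given as [roll, pitch, yaw] about the fixed x, y, z axes, in that order (R = Rz(yaw) Ry(pitch) Rx(roll)).
In Python, from plant import get_obs, vision, workorder gives the robot as it stands.
- The arm moves only by the shell command python3 -m pendant 'ROWS' [OPENING]. ROWS is a JSON object of lists of equal length, an entry for each row: "dp": the shift along the tool's x, y, z in m, a list of three; "rotation": the turn, a rotation vector about the tool's x, y, z in rad, a list of three. A call has 1 to 8 rows; each row is the pose to reach, as a shift and turn from the pose commanded when the call began, along the tool's axes at that moment; what a row does not reach only later rows make up. A row lasts 1/8 s, in which the tool goes at most 62.5 mm and 10.7 degrees, less where a joint would pass 70% of its speed; a pose out of reach is approached as far as the arm can. A call with a gripper value outside its range is refused whole. OPENING is the finger opening in m, from 0 to 0.0918, set as the call begins (- or left out, the last holds). The fingers move at their own pace and stop on an object; the grip force is fixed at half the most. Time passes only in rows, so rows that repeat a pose let the fingers close. It gives the time, the measured TCP pose, the force, the opening and the grip force at its end, in the units of the state.
- get_obs(): the state, without advancing time (a new reading comes with each control period).
- vision.capture(name): name is "scene" or "top"; returns a dict with "pixels" (400x640x3 uint8, red, green, blue), "vfov" (degrees; the focal length in pixels is half the picture's height over the tangent of half this angle, whatever the lens; pixels are square), "cx", "cy" (the principal point, pixels), "pose" (4x4, takes a point from camera to world coordinates). Camera axes: x right, y up, looking along -z (the intrinsics and any distortion apply to the point x, -y, -z); pixel columns grow to the right and rows downward; lengths in mm; the calibration is good to about 2 mm. A picture is of the moment at which its call begins. There is no depth.
- workorder.close_job(): hands the job in; it is judged then, once.
The state is a dict: "time": time; "joint_positions": joint angles; "dq": joint speeds; "tau": joint torques, N m; "tool_pos": TCP position; "tcp_rot": TCP orientation; "contact_force": force on the tool from outside, world axes, zero at the start; "moment": the same for the moment, N m; "grip_width": finger opening in mm; "finger_force": force on a finger pad.
Only numpy, scipy, OpenCV 4.12 (cv2) and the standard library are available. Lean on these libraries where they do the work, as an engineer would, in place of code of your own. Each camera call takes 0.05 s, during which the arm holds its last target. There are 200 camera calls.

## Working session

There is one attempt and no reset: what is moved stays moved. The work goes in short steps, Python scripts to look and compute and a shell command to move; the robot and the scene stay as the last step left them, time stands still between calls to the robot, and variables do not carry over. Pictures are saved under pics/ and viewed, at most 14 in all, crops included, and the job is handed in when it is done.

```bash
ls; mkdir -p pics
python3 - <<'E'
from plant import get_obs, vision
import cv2, numpy as np
print(get_obs())
for n in("scene","top"):
    c=vision.capture(n); cv2.imwrite(f"pics/{n}0.png",c["pixels"][:,:,::-1])
    print({k:v for k,v in c.items() if k!="pixels"})
E
```

```text
pics
{'time': 0.0, 'joint_positions': array([ 1.12500011e+00,  3.42730800e-01,  1.52502114e+00,  2.34057997e-05,
        1.27538144e+00, -1.45995289e-01]), 'dq': array([ 0.00145124, -0.00038782, -0.00129612,  0.0006906 ,  0.00095748,
       -0.00013193]), 'tau': array([-4.63854904e-04, -4.31241095e+01, -2.44217652e+01,  7.18839490e-02,
        5.60309656e-02, -6.01935858e-05]), 'tool_pos': array([154.84211324, 501.22441846, 226.039327  ]), 'tcp_rot': array([-3.14007157e+00, -2.46283715e-04,  2.84178470e+00]), 'contact_force': array([-0.28305734,  0.73839744, -0.3557674 ]), 'moment': array([-0.08461487,  0.03393807, -0.0232889 ]), 'finger_force': 0.0, 'grip_width': 91.54650106022162}
{'vfov': 54.77466027635204, 'cx': 317.96498347419305, 'cy': 197.5670342831481, 'pose': array([[ 2.35063655e-01, -7.59208299e-01,  6.06916664e-01,
         1.34656692e+03],
       [ 9.71941118e-01,  1.78016127e-01, -1.53755394e-01,
        -3.17116101e+02],
       [ 8.69141711e-03,  6.26029566e-01,  7.79750885e-01,
         1.04944560e+03],
       [ 0.00000000e+00,  0.00000000e+00,  0.00000000e+00,
         1.00000000e+00]])}
{'vfov': 57.21035152855888, 'cx': 323.6324032296077, 'cy': 195.58248039369846, 'pose': array([[-5.40019905e-03,  9.89307563e-01, -1.45744243e-01,
         4.20437725e+02],
       [-9.99794395e-01, -8.19016521e-03, -1.85496428e-02,
        -1.10088944e+02],
       [-1.95449713e-02,  1.45614105e-01,  9.89148384e-01,
         9.29962817e+02],
       [ 0.00000000e+00,  0.00000000e+00,  0.00000000e+00,
         1.00000000e+00]])}
```

View pics/top0.png

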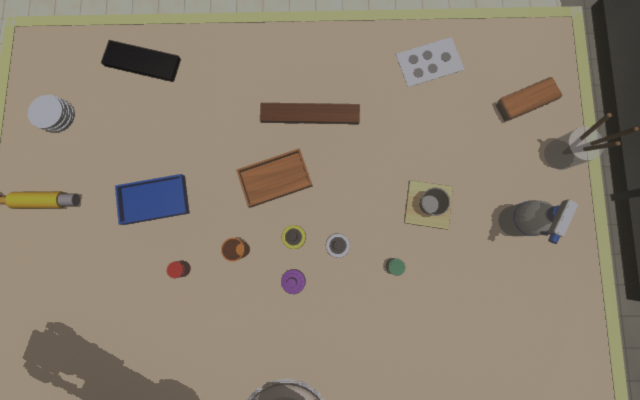

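View pics/scene0.png

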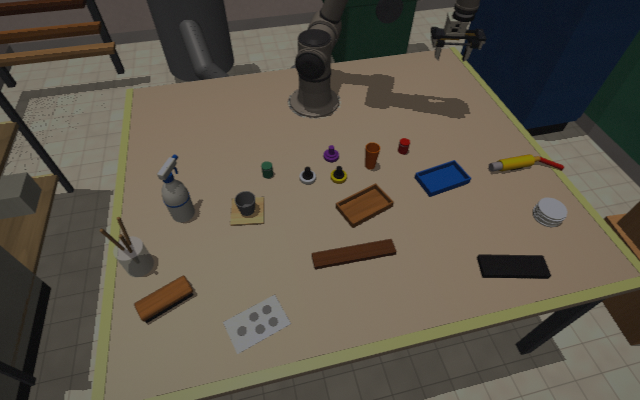

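Both views show everything. In the top view: green tin (397,267), felt head (338,245), foam head (293,237), purple decoy (293,281), cup (233,249), red tin (177,270), blue tray (152,200), wooden tray (275,178), holder (432,203). Next I'll enlarge them.

```bash
cat > h.py <<'E'
import numpy as np, cv2
from plant import get_obs, vision
def cam(n):
    c=vision.capture(n); c["f"]=200/np.tan(np.radians(c["vfov"]/2)); return c
def proj(c,P):
    P=np.atleast_2d(np.asarray(P,float)); q=(P-c["pose"][:3,3])@c["pose"][:3,:3]
    return np.c_[c["cx"]+c["f"]*q[:,0]/-q[:,2], c["cy"]+c["f"]*q[:,1]/q[:,2]]
def back(c,uv,z):
    uv=np.atleast_2d(np.asarray(uv,float))
    d=np.c_[(uv[:,0]-c["cx"])/c["f"],-(uv[:,1]-c["cy"])/c["f"],-np.ones(len(uv))]@c["pose"][:3,:3].T
    o=c["pose"][:3,3]; return (o+d*((z-o[2])/d[:,2])[:,None])[:,:2]
def crop(c,x,y,w,h,s,fn):
    im=cv2.resize(c["pixels"][y:y+h,x:x+w],None,fx=s,fy=s,interpolation=cv2.INTER_CUBIC)
    cv2.imwrite(fn,im[:,:,::-1])
E
python3 - <<'E'
from h import *
t=cam("top"); s=cam("scene")
crop(t,110,145,200,145,4,"pics/ta.png"); crop(t,270,165,190,125,4,"pics/tb.png")
crop(s,220,125,260,110,3,"pics/sa.png")
print(proj(t,[[0,0,0],get_obs()["tool_pos"]]),proj(s,[[0,0,0],get_obs()["tool_pos"]]))
E
```

```text
[[285.44232703 430.91935055]
 [ -3.36037109 398.60760587]] [[313.96956079 100.89160528]
 [449.57353177  59.00516991]]
```

View pics/ta.png

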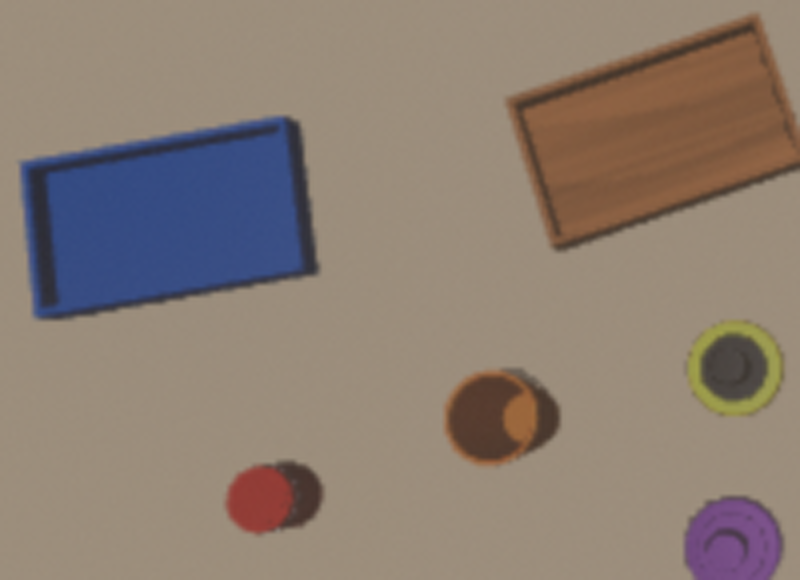

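View pics/tb.png

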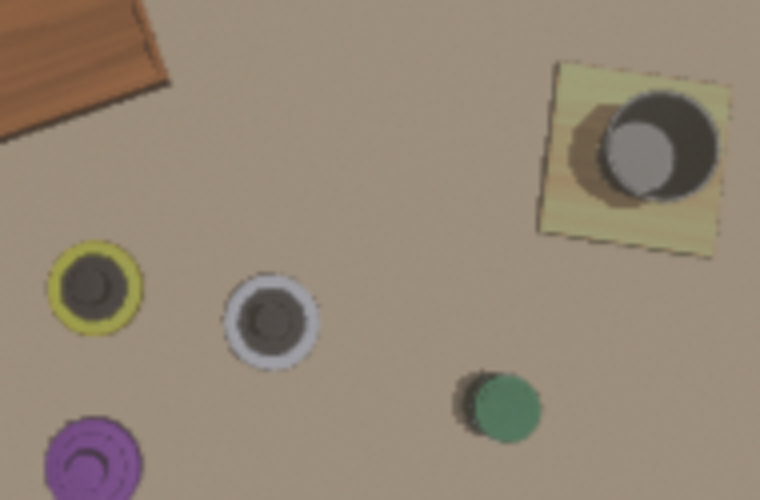

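View pics/sa.png

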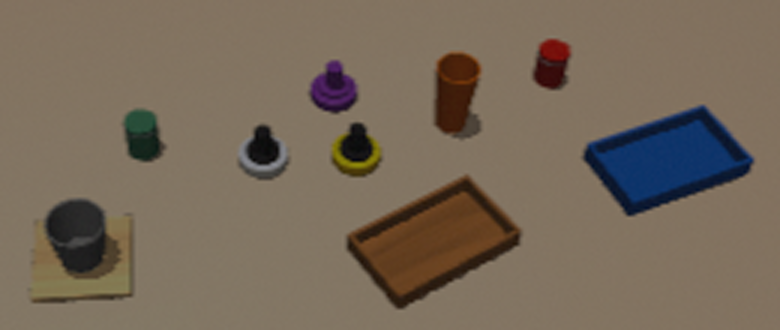

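Crops show clean outlines (no occlusions). I'll fit model hulls to colour masks in both cameras.

```bash
cat > fit.py <<'E'
from h import *
from scipy.optimize import minimize
def box(a,b,h): return np.array([[x,y,z] for x in(-a/2,a/2) for y in(-b/2,b/2) for z in(0,h)],float)
def cone(*rz):
    t=np.linspace(0,2*np.pi,48,endpoint=False); return np.vstack([np.c_[r*np.cos(t),r*np.sin(t),0*t+z] for r,z in rz])
# name: model, top window, scene window, mask fn(H,S,V), has yaw
S={"foam_head":(cone((30,0),(30,16)),(278,222,32,32),(327,160,24,26),lambda H,S,V:(S>130)&(H>22)&(H<35)),
"felt_head":(cone((30,0),(30,16)),(322,229,32,32),(296,164,24,24),None),
"red_tin":(cone((20,0),(20,50)),(160,255,34,30),(394,136,20,22),lambda H,S,V:(S>140)&((H<8)|(H>172))),
"green_tin":(cone((20,0),(20,50)),(382,254,30,26),(258,159,20,22),lambda H,S,V:(S>80)&(H>50)&(H<95)),
"cup":(cone((19,0),(27,95)),(217,233,36,32),(360,140,24,36),None),
"head_tray":(box(100,170,25),(110,170,84,60),(410,155,65,45),lambda H,S,V:(S>90)&(H>105)&(H<130)),
"tin_tray":(box(100,170,25),(232,143,85,68),(331,180,66,50),lambda H,S,V:(S>105)&(H<18)),
"cup_holder":(box(110,110,10),(398,174,62,60),(224,190,46,40),lambda H,S,V:(S>62)&(H>17)&(H<34)&(V>110))}
def hullmask(p,w,k=8):
    m=np.zeros((w[3]*k,w[2]*k),np.uint8)
    q=((p-np.array(w[:2])+.5)*k*16-8).astype(np.float32)
    cv2.fillConvexPoly(m,cv2.convexHull(q.round().astype(np.int32)),255,cv2.LINE_AA,4); return m.astype(np.float32)/255
def seg(c,w,fn):
    x,y,a,b=w; im=c["pixels"][y:y+b,x:x+a]
    im=cv2.resize(im,None,fx=8,fy=8,interpolation=cv2.INTER_LINEAR)
    H,Sa,V=[q.astype(int) for q in cv2.split(cv2.cvtColor(im,cv2.COLOR_RGB2HSV))]
    m=fn(H,Sa,V).astype(np.uint8)
    m=cv2.morphologyEx(m,cv2.MORPH_OPEN,np.ones((5,5),np.uint8))
    n,l,st,_=cv2.connectedComponentsWithStats(m); 
    if n<2: return m.astype(np.float32)
    keep=[i for i in range(1,n) if st[i,4]>.15*st[1:,4].max()]
    h=cv2.convexHull(np.argwhere(np.isin(l,keep))[:,::-1].astype(np.int32))
    o=np.zeros(m.shape,np.uint8); cv2.fillConvexPoly(o,h,1); return o.astype(np.float32)
def place(M,p):
    c,s=np.cos(p[2]),np.sin(p[2]); return M@np.array([[c,s,0],[-s,c,0],[0,0,1]])+[p[0],p[1],0]
def fit(M,obs,p0,yaw):
    sc=np.array([1,1,.01])
    def cost(q):
        p=np.array([q[0],q[1],q[2]*.01 if yaw else 0]); e=0
        for c,w,m in obs:
            r=hullmask(proj(c,place(M,p)),w); e+=1-np.minimum(r,m).sum()/np.maximum(r,m).sum()
        return e
    q0=np.array(p0)/sc; n=3 if yaw else 2
    sim=np.vstack([q0[:n]]+[q0[:n]+8*np.eye(n)[i] for i in range(n)])
    f=lambda q:cost(np.r_[q,0][:3])
    r=minimize(f,q0[:n],method="Nelder-Mead",options=dict(initial_simplex=sim,xatol=.05,fatol=1e-5))
    return np.r_[r.x,0][:3]*sc,r.fun
E
cat > run.py <<'E'
from fit import *
t=cam("top"); s=cam("scene"); vis=[]
fall={"felt_head":lambda H,S,V:((S<45)&(V>110)),"cup":lambda H,S,V:(S>135)&(H<14)}
for n,(M,wt,ws,fn) in S.items():
    fn=fn or fall[n]; yaw="tray" in n or "holder" in n
    mt,ms=seg(t,wt,fn),seg(s,ws,fn)
    xy=back(t,[[wt[0]+wt[2]/2,wt[1]+wt[3]/2]],20)[0]
    y0={"head_tray":.12,"tin_tray":.27,"cup_holder":-.1}.get(n,0)
    for lab,o in(("T",[(t,wt,mt)]),("S",[(s,ws,ms)]),("TS",[(t,wt,mt),(s,ws,ms)])):
        p,e=fit(M,o,[*xy,y0],yaw); print(n,lab,p.round(3),round(e,3))
    row=[]
    for c,w,m in((t,wt,mt),(s,ws,ms)):
        im=cv2.resize(c["pixels"][w[1]:w[1]+w[3],w[0]:w[0]+w[2]],None,fx=8,fy=8)[:,:,::-1].copy()
        for mm,col in((m,(0,255,0)),(hullmask(proj(c,place(M,p)),w),(255,0,255))):
            k,_=cv2.findContours((mm>.5).astype(np.uint8),0,1); cv2.drawContours(im,k,-1,col,2)
        row.append(cv2.resize(im,(190,190)))
    vis.append(np.hstack(row))
cv2.imwrite("pics/fit.png",np.vstack([np.hstack(vis[i:i+2]) for i in(0,2,4)])[:570])
cv2.imwrite("pics/fit2.png",np.hstack(vis[6:8]))
E
python3 run.py
```

```text
foam_head T [459.975  28.784   0.   ] 0.775
foam_head S [448.583 -14.363   0.   ] 0.181
foam_head TS [448.54  -14.374   0.   ] 1.084
felt_head T [ 430.407 -126.655    0.   ] 0.086
felt_head S [ 423.948 -125.207    0.   ] 0.272
felt_head TS [ 430.341 -126.403    0.   ] 0.362
red_tin T [376.894 260.07    0.   ] 0.472
red_tin S [374.646 264.366   0.   ] 0.134
red_tin TS [376.39  262.241   0.   ] 0.608
green_tin T [ 377.688 -270.327    0.   ] 1.0
green_tin S [ 376.549 -263.106    0.   ] 0.243
green_tin TS [ 376.549 -263.106    0.   ] 1.243
cup T [427.478  84.844   0.   ] 0.678
cup S [423.244 114.554   0.   ] 0.08
cup TS [423.691 113.912   0.   ] 0.825
head_tray T [5.50862e+02 3.44733e+02 1.45000e-01] 0.088
head_tray S [5.50820e+02 3.46374e+02 1.77000e-01] 0.032
head_tray TS [5.50643e+02 3.46075e+02 1.70000e-01] 0.123
tin_tray T [6.04864e+02 3.37560e+01 3.23000e-01] 0.054
tin_tray S [6.03801e+02 3.39890e+01 3.28000e-01] 0.014
tin_tray TS [6.03932e+02 3.37260e+01 3.28000e-01] 0.069
cup_holder T [ 5.32312e+02 -3.57156e+02 -1.55000e-01] 0.018
cup_holder S [ 5.28058e+02 -3.57522e+02 -1.90000e-01] 0.033
cup_holder TS [ 5.30663e+02 -3.57346e+02 -1.68000e-01] 0.103
```

View pics/fit.png

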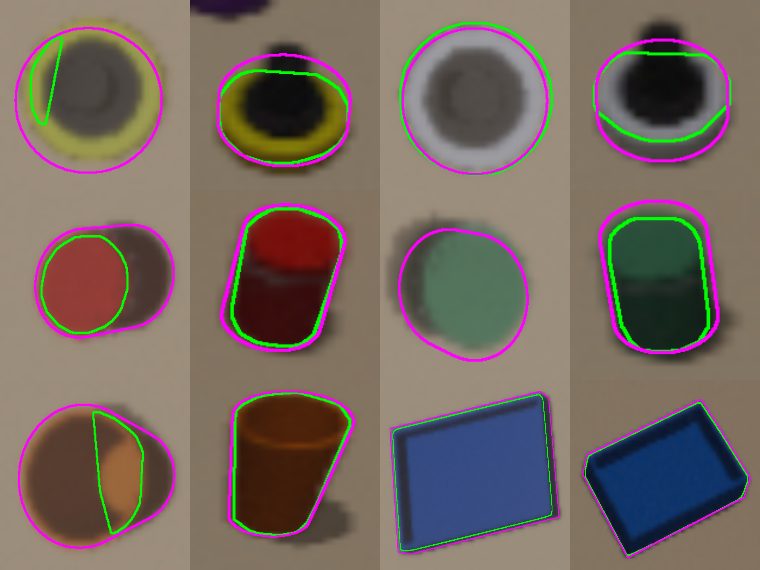

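View pics/fit2.png

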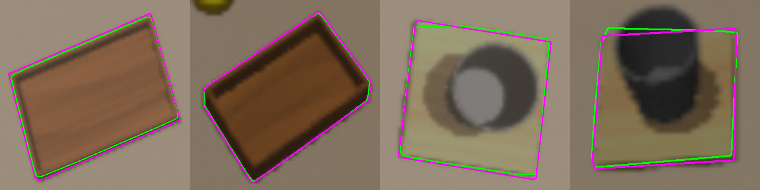

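The tray and base outlines fit well, but several small-object masks were partial. I'll use my own pixel readings for those.

Run:
```python
from h import *
t=cam("top"); s=cam("scene")
A=lambda p,o:[o[0]+(p[0]+.5)/4-.5,o[1]+(p[1]+.5)/4-.5]
a=(110,145); b=(270,165)
for n,p,o,z in [("foam disc",(735,368),a,14),("foam disc",(95,287),b,14),("foam hub",(728,365),a,52),("foam hub",(92,285),b,52),("felt disc",(271,322),b,14),("felt hub",(271,321),b,52),
 ("red",(260,499),a,50),("green",(507,408),b,50),("cup",(491,418),a,95),("holder",(661,147),b,70),("holder floor",(640,158),b,14),("purple",(734,546),a,14)]:
    print(n,back(t,[A(p,o)],z).round(1))
B=lambda p:[220+(p[0]+.5)/3-.5,125+(p[1]+.5)/3-.5]
for n,p,z in [("foam hub",(358,127),52),("foam disc",(356,151),14),("felt hub",(263,130),52),("felt disc",(264,155),14),("red top",(554,50),50),("green top",(142,121),50),("cup rim",(459,69),95),("holder rim",(76,223),70)]:
    print("S",n,back(s,[B(p)],z).round(1))
print(get_obs()["time"])
```

```text
foam disc [[452.8 -17.1]]
foam disc [[453.4 -17.1]]
foam hub [[453.3 -16.7]]
foam hub [[453.3 -19.1]]
felt disc [[ 431.2 -126.2]]
felt hub [[ 431.4 -125.6]]
red [[375.9 261.2]]
green [[ 380.  -263.6]]
cup [[422.6 112.9]]
holder [[ 531.2 -355.5]]
holder floor [[ 531.6 -358. ]]
purple [[344.6 -17.2]]
S foam hub [[452.3 -15.3]]
S foam disc [[455.8 -16.8]]
S felt hub [[ 431.6 -125.5]]
S felt disc [[ 437. -126.]]
S red top [[378.7 261. ]]
S green top [[ 382.9 -261.6]]
S cup rim [[427.5 113.2]]
S holder rim [[ 536.1 -355.4]]
0.4
```

Estimates (mm): foam head (453,-17), felt head (431.5,-126), red tin (376.5,261), green tin (380,-263), cup (424,113), holder (531.5,-356.5), blue tray (551,346) yaw 0.17, wooden tray (604,34) yaw 0.33. First I'll turn the tool to yaw π/2, so that tool x = world y, tool y = world x and tool z = down. Then I'll move over the red tin.

```bash
python3 -m pendant '{"dp":[[0,0,0],[0,0,0],[0,0,0],[0,0,0],[0,0,0],[0,0,0],[0,0,0],[0,0,0]],"rotation":[[0,0,0.1],[0,0,0.28],[0,0,0.46],[0,0,0.64],[0,0,0.82],[0,0,1.0],[0,0,1.17],[0,0,1.271]]}' 0.0918
python3 -m pendant '{"dp":[[-0.015,0.013,0.006],[-0.048,0.044,0.021],[-0.087,0.08,0.038],[-0.125,0.115,0.055],[-0.164,0.15,0.073],[-0.2,0.182,0.088],[-0.228,0.21,0.1],[-0.2406,0.2215,0.1067]],"rotation":[[0,0,0],[0,0,0],[0,0,0],[0,0,0],[0,0,0],[0,0,0],[0,0,0],[0,0,0]]}'
```

```text
time: 1.4
tool_pos: [155.0, 501.6, 226.7]
tcp_rot: [3.142, -0.0, 1.567]
contact_force: [0.3, -0.2, -0.4]
grip_width: 91.9
finger_force: 0.0
time: 2.4
tool_pos: [377.4, 258.6, 119.3]
tcp_rot: [-3.141, 0.001, 1.57]
contact_force: [-0.2, 0.8, -0.3]
grip_width: 92.0
finger_force: 0.0
```

```bash
python3 -m pendant '{"dp":[[0,0,0.01],[0,0,0.03],[0,0,0.055],[0,0,0.078],[0,0,0.092],[0,0,0.096],[0,0,0.096]],"rotation":[[0,0,0],[0,0,0],[0,0,0],[0,0,0],[0,0,0],[0,0,0],[0,0,0]]}'
python3 -m pendant '{"dp":[[0,0,0],[0,0,0],[0,0,0],[0,0,0],[0,0,0],[0,0,0]],"rotation":[[0,0,0],[0,0,0],[0,0,0],[0,0,0],[0,0,0],[0,0,0]]}' 0.03
python3 -m pendant '{"dp":[[0,0,-0.005],[0,0,-0.015],[0,0,-0.03],[0,0,-0.03]],"rotation":[[0,0,0],[0,0,0],[0,0,0],[0,0,0]]}'
```

```text
time: 3.28
tool_pos: [376.5, 261.4, 24.3]
tcp_rot: [3.141, -0.0, 1.571]
contact_force: [-0.2, 0.1, 0.7]
grip_width: 91.7
finger_force: 0.0
time: 4.03
tool_pos: [376.5, 261.0, 24.0]
tcp_rot: [-3.142, -0.0, 1.571]
contact_force: [-0.8, -0.5, 1.1]
grip_width: 39.5
finger_force: 30.0
time: 4.53
tool_pos: [377.4, 261.4, 55.3]
tcp_rot: [3.139, -0.001, 1.571]
contact_force: [-0.1, -0.2, -1.8]
grip_width: 39.2
finger_force: 30.0
```

```bash
python3 -m pendant '{"dp":[[-0.008,0.009,-0.02],[-0.03,0.034,-0.045],[-0.06,0.068,-0.056],[-0.095,0.107,-0.056],[-0.13,0.146,-0.056],[-0.16,0.18,-0.056],[-0.181,0.204,-0.056],[-0.189,0.2145,-0.056]],"rotation":[[0,0,0],[0,0,0],[0,0,0],[0,0,0],[0,0,0],[0,0,0],[0,0,0],[0,0,0]]}'
python3 -m pendant '{"dp":[[0,0,0.01],[0,0,0.03],[0,0,0.052],[0,0,0.068],[0,0,0.076],[0,0,0.079],[0,0,0.081],[0,0,0.081]],"rotation":[[0,0,0],[0,0,0],[0,0,0],[0,0,0],[0,0,0],[0,0,0],[0,0,0],[0,0,0]]}'
```

```text
time: 5.52
tool_pos: [591.7, 70.7, 109.3]
tcp_rot: [-3.141, -0.0, 1.569]
contact_force: [0.1, -0.8, -1.8]
grip_width: 38.9
finger_force: 30.0
time: 6.52
tool_pos: [591.3, 72.0, 29.4]
tcp_rot: [3.141, -0.0, 1.571]
contact_force: [0.5, 0.5, -1.0]
grip_width: 39.6
finger_force: 30.0
```

```bash
python3 -m pendant '{"dp":[[0,0,0.0006],[0,0,0.0012],[0,0,0.0012]],"rotation":[[0,0,0],[0,0,0],[0,0,0]]}'
python3 -m pendant '{"dp":[[0,0,0],[0,0,0],[0,0,0],[0,0,0]],"rotation":[[0,0,0],[0,0,0],[0,0,0],[0,0,0]]}' 0.07
python3 -m pendant '{"dp":[[0,0,-0.01],[0,0,-0.035],[0,0,-0.07],[0,0,-0.09],[0,0,-0.092]],"rotation":[[0,0,0],[0,0,0],[0,0,0],[0,0,0],[0,0,0]]}'
```

```text
time: 6.9
tool_pos: [591.4, 72.0, 29.0]
tcp_rot: [3.14, -0.0, 1.571]
contact_force: [-1.0, 0.2, 6.0]
grip_width: 39.0
finger_force: 30.0
time: 7.4
tool_pos: [591.0, 72.0, 27.7]
tcp_rot: [-3.141, -0.0, 1.571]
contact_force: [-0.6, 0.3, -0.4]
grip_width: 69.3
finger_force: 0.0
time: 8.02
tool_pos: [592.1, 72.1, 122.0]
tcp_rot: [3.138, -0.0, 1.571]
contact_force: [-0.1, 0.2, 0.2]
grip_width: 69.9
finger_force: 0.0
```

```bash
python3 -m pendant '{"dp":[[-0.015,-0.009,0],[-0.05,-0.031,0],[-0.1,-0.063,0],[-0.15,-0.094,0],[-0.2,-0.126,0],[-0.25,-0.157,0],[-0.295,-0.185,0],[-0.335,-0.2105,0]],"rotation":[[0,0,0],[0,0,0],[0,0,0],[0,0,0],[0,0,0],[0,0,0],[0,0,0],[0,0,0]]}' 0.0918
python3 -m pendant '{"dp":[[0,0,0.002],[0,0,0.015],[0,0,0.04],[0,0,0.07],[0,0,0.088],[0,0,0.0955],[0,0,0.0955]],"rotation":[[0,0,0],[0,0,0],[0,0,0],[0,0,0],[0,0,0],[0,0,0],[0,0,0]]}'
python3 -m pendant '{"dp":[[0,0,0],[0,0,0],[0,0,0],[0,0,0],[0,0,0],[0,0,0]],"rotation":[[0,0,0],[0,0,0],[0,0,0],[0,0,0],[0,0,0],[0,0,0]]}' 0.03
python3 -m pendant '{"dp":[[0,0,-0.005],[0,0,-0.015],[0,0,-0.03],[0,0,-0.03]],"rotation":[[0,0,0],[0,0,0],[0,0,0],[0,0,0]]}'
```

```text
time: 9.02
tool_pos: [377.8, -264.2, 118.8]
tcp_rot: [-3.14, -0.002, 1.57]
contact_force: [0.0, -1.2, -0.7]
grip_width: 91.9
finger_force: 0.0
time: 9.9
tool_pos: [380.5, -262.0, 23.7]
tcp_rot: [-3.141, -0.001, 1.572]
contact_force: [0.1, -0.7, -0.0]
grip_width: 91.6
finger_force: 0.0
time: 10.65
tool_pos: [380.5, -263.0, 24.3]
tcp_rot: [3.142, -0.0, 1.571]
contact_force: [-0.9, 0.2, 0.9]
grip_width: 39.4
finger_force: 30.0
time: 11.15
tool_pos: [381.2, -263.6, 55.5]
tcp_rot: [3.139, 0.002, 1.571]
contact_force: [0.4, 0.4, -0.8]
grip_width: 39.3
finger_force: 30.0
```

```bash
python3 -m pendant '{"dp":[[0.01,0.009,-0.02],[0.038,0.035,-0.045],[0.078,0.071,-0.056],[0.12,0.109,-0.056],[0.162,0.148,-0.056],[0.204,0.186,-0.056],[0.24,0.219,-0.056],[0.259,0.2365,-0.056]],"rotation":[[0,0,0],[0,0,0],[0,0,0],[0,0,0],[0,0,0],[0,0,0],[0,0,0],[0,0,0]]}'
python3 -m pendant '{"dp":[[0,0,0.006],[0,0,0.025],[0,0,0.05],[0,0,0.068],[0,0,0.077],[0,0,0.08],[0,0,0.0815],[0,0,0.0825]],"rotation":[[0,0,0],[0,0,0],[0,0,0],[0,0,0],[0,0,0],[0,0,0],[0,0,0],[0,0,0]]}'
```

```text
time: 12.15
tool_pos: [618.0, -1.6, 109.5]
tcp_rot: [-3.141, -0.0, 1.573]
contact_force: [-0.4, -0.4, -1.9]
grip_width: 39.4
finger_force: 30.0
time: 13.15
tool_pos: [617.5, -4.1, 29.3]
tcp_rot: [3.14, 0.0, 1.571]
contact_force: [-4.4, 0.9, 9.7]
grip_width: 39.1
finger_force: 30.0
```

```bash
python3 -m pendant '{"dp":[[0,0,0],[0,0,0],[0,0,0],[0,0,0]],"rotation":[[0,0,0],[0,0,0],[0,0,0],[0,0,0]]}' 0.07
python3 -m pendant '{"dp":[[0,0,-0.01],[0,0,-0.035],[0,0,-0.07],[0,0,-0.09],[-0.003,-0.03,-0.092],[-0.007,-0.085,-0.092],[-0.011,-0.14,-0.092],[-0.013,-0.164,-0.092]],"rotation":[[0,0,0],[0,0,0],[0,0,0],[0,0,0],[0,0,0],[0,0,0],[0,0,0],[0,0,0]]}'
python3 -m pendant '{"dp":[[0,0,0],[0,0,0.015],[0,0,0.04],[0,0,0.07],[0,0,0.088],[0,0,0.0918],[0,0,0.0918]],"rotation":[[0,0,0],[0,0,0],[0,0,0],[0,0,0],[0,0,0],[0,0,0],[0,0,0]]}'
python3 -m pendant '{"dp":[[0,0,0],[0,0,0],[0,0,0],[0,0,0],[0,0,0],[0,0,0]],"rotation":[[0,0,0],[0,0,0],[0,0,0],[0,0,0],[0,0,0],[0,0,0]]}' 0.01
python3 -m pendant '{"dp":[[0,0,-0.005],[0,0,-0.015],[0,0,-0.03],[0,0,-0.03]],"rotation":[[0,0,0],[0,0,0],[0,0,0],[0,0,0]]}'
```

```text
time: 13.65
tool_pos: [617.1, -4.0, 27.8]
tcp_rot: [3.142, -0.0, 1.571]
contact_force: [-0.3, -0.2, 0.3]
grip_width: 69.2
finger_force: 0.0
time: 14.65
tool_pos: [450.3, -16.8, 120.4]
tcp_rot: [-3.141, -0.0, 1.571]
contact_force: [0.7, 0.0, 0.8]
grip_width: 70.0
finger_force: 0.0
time: 15.52
tool_pos: [454.0, -17.0, 28.3]
tcp_rot: [3.141, 0.0, 1.571]
contact_force: [0.5, 0.2, 0.5]
grip_width: 69.8
finger_force: 0.0
time: 16.27
tool_pos: [453.1, -17.0, 28.1]
tcp_rot: [3.141, -0.0, 1.571]
contact_force: [-0.2, 0.0, 0.5]
grip_width: 21.3
finger_force: 30.0
time: 16.77
tool_pos: [454.0, -17.1, 59.3]
tcp_rot: [3.139, 0.001, 1.571]
contact_force: [1.3, 0.1, -0.9]
grip_width: 21.3
finger_force: 30.0
```

```bash
python3 -m pendant '{"dp":[[0.01,0.003,-0.03],[0.045,0.014,-0.065],[0.095,0.031,-0.077],[0.15,0.048,-0.077],[0.205,0.066,-0.077],[0.255,0.082,-0.077],[0.3,0.097,-0.077],[0.323,0.104,-0.077]],"rotation":[[0,0,0],[0,0,0],[0,0,0],[0,0,0],[0,0,0],[0,0,0],[0,0,0],[0,0,0]]}'
python3 -m pendant '{"dp":[[0,0,0.003],[0,0,0.025],[0,0,0.055],[0,0,0.082],[0,0,0.096],[0,0,0.1],[0,0,0.1018],[0,0,0.103]],"rotation":[[0,0,0],[0,0,0],[0,0,0],[0,0,0],[0,0,0],[0,0,0],[0,0,0],[0,0,0]]}'
```

```text
time: 17.77
tool_pos: [556.9, 308.4, 134.1]
tcp_rot: [-3.141, -0.0, 1.573]
contact_force: [0.7, -0.1, -0.8]
grip_width: 20.9
finger_force: 30.0
time: 18.77
tool_pos: [557.7, 306.2, 33.1]
tcp_rot: [3.14, -0.001, 1.571]
contact_force: [0.2, 0.4, 6.8]
grip_width: 21.2
finger_force: 30.0
```

```bash
python3 -m pendant '{"dp":[[0,0,0],[0,0,0],[0,0,0],[0,0,0]],"rotation":[[0,0,0],[0,0,0],[0,0,0],[0,0,0]]}' 0.06
python3 -m pendant '{"dp":[[0,0,-0.01],[0,0,-0.035],[0,0,-0.075],[0,0,-0.1],[-0.03,-0.009,-0.1],[-0.085,-0.025,-0.1],[-0.14,-0.041,-0.1],[-0.195,-0.057,-0.1]],"rotation":[[0,0,0],[0,0,0],[0,0,0],[0,0,0],[0,0,0],[0,0,0],[0,0,0],[0,0,0]]}'
python3 -m pendant '{"dp":[[-0.055,-0.016,0],[-0.11,-0.032,0],[-0.165,-0.048,0],[-0.21,-0.061,0],[-0.237,-0.0685,0],[-0.237,-0.0685,0]],"rotation":[[0,0,0],[0,0,0],[0,0,0],[0,0,0],[0,0,0],[0,0,0]]}'
python3 -m pendant '{"dp":[[0,0,0.01],[0,0,0.035],[0,0,0.07],[0,0,0.095],[0,0,0.104],[0,0,0.104]],"rotation":[[0,0,0],[0,0,0],[0,0,0],[0,0,0],[0,0,0],[0,0,0]]}'
python3 -m pendant '{"dp":[[0,0,0],[0,0,0],[0,0,0],[0,0,0],[0,0,0],[0,0,0]],"rotation":[[0,0,0],[0,0,0],[0,0,0],[0,0,0],[0,0,0],[0,0,0]]}' 0.01
python3 -m pendant '{"dp":[[0,0,-0.005],[0,0,-0.015],[0,0,-0.03],[0,0,-0.03]],"rotation":[[0,0,0],[0,0,0],[0,0,0],[0,0,0]]}'
```

```text
time: 19.27
tool_pos: [557.0, 306.1, 32.1]
tcp_rot: [3.142, -0.0, 1.571]
contact_force: [-0.1, 0.4, 0.7]
grip_width: 56.6
finger_force: 0.0
time: 20.27
tool_pos: [499.7, 109.5, 132.9]
tcp_rot: [3.14, -0.0, 1.571]
contact_force: [0.4, -0.4, 0.2]
grip_width: 59.9
finger_force: 0.0
time: 21.02
tool_pos: [431.5, -127.5, 132.7]
tcp_rot: [3.14, 0.001, 1.567]
contact_force: [-0.3, -0.4, 0.2]
grip_width: 60.1
finger_force: 0.0
time: 21.78
tool_pos: [431.5, -125.2, 27.7]
tcp_rot: [-3.141, -0.001, 1.572]
contact_force: [0.4, -0.1, -0.2]
grip_width: 59.8
finger_force: 0.0
time: 22.52
tool_pos: [431.6, -126.1, 28.2]
tcp_rot: [3.141, 0.0, 1.571]
contact_force: [-1.4, -0.0, 4.5]
grip_width: 21.1
finger_force: 30.0
time: 23.02
tool_pos: [432.4, -126.3, 59.2]
tcp_rot: [3.139, 0.001, 1.571]
contact_force: [-0.2, -0.1, -1.0]
grip_width: 21.0
finger_force: 30.0
```

```bash
python3 -m pendant '{"dp":[[0.008,0.002,-0.03],[0.035,0.008,-0.065],[0.08,0.018,-0.082],[0.13,0.029,-0.082],[0.18,0.04,-0.082],[0.23,0.051,-0.082],[0.28,0.062,-0.082],[0.33,0.073,-0.082]],"rotation":[[0,0,0],[0,0,0],[0,0,0],[0,0,0],[0,0,0],[0,0,0],[0,0,0],[0,0,0]]}'
python3 -m pendant '{"dp":[[0.05,0.011,0],[0.1,0.022,0],[0.14,0.031,0],[0.17,0.037,0],[0.181,0.0395,0],[0.181,0.0395,0]],"rotation":[[0,0,0],[0,0,0],[0,0,0],[0,0,0],[0,0,0],[0,0,0]]}'
python3 -m pendant '{"dp":[[0,0,0.008],[0,0,0.03],[0,0,0.06],[0,0,0.087],[0,0,0.101],[0,0,0.105],[0,0,0.1068],[0,0,0.108]],"rotation":[[0,0,0],[0,0,0],[0,0,0],[0,0,0],[0,0,0],[0,0,0],[0,0,0],[0,0,0]]}'
```

```text
time: 24.02
tool_pos: [504.5, 205.7, 139.6]
tcp_rot: [-3.141, 0.0, 1.571]
contact_force: [0.5, -1.2, -1.1]
grip_width: 21.2
finger_force: 30.0
time: 24.78
tool_pos: [543.7, 384.8, 139.3]
tcp_rot: [-3.141, 0.001, 1.571]
contact_force: [-0.5, 0.8, -0.4]
grip_width: 20.7
finger_force: 30.0
time: 25.78
tool_pos: [544.7, 385.3, 33.2]
tcp_rot: [3.14, -0.001, 1.571]
contact_force: [-2.0, -1.1, 7.3]
grip_width: 21.5
finger_force: 30.0
```

```bash
python3 -m pendant '{"dp":[[0,0,0],[0,0,0],[0,0,0],[0,0,0]],"rotation":[[0,0,0],[0,0,0],[0,0,0],[0,0,0]]}' 0.06
python3 -m pendant '{"dp":[[0,0,-0.01],[0,0,-0.035],[0,0,-0.08],[0,0,-0.125],[-0.03,-0.013,-0.14],[-0.08,-0.035,-0.14],[-0.13,-0.057,-0.14],[-0.18,-0.079,-0.14]],"rotation":[[0,0,0],[0,0,0],[0,0,0],[0,0,0],[0,0,0],[0,0,0],[0,0,0],[0,0,0]]}' 0.0918
python3 -m pendant '{"dp":[[-0.04,-0.018,0],[-0.075,-0.034,0],[-0.092,-0.041,0],[-0.092,-0.041,0],[-0.092,-0.041,0]],"rotation":[[0,0,0],[0,0,0],[0,0,0],[0,0,0],[0,0,0]]}'
python3 - <<'E'
from h import *
t=cam("top"); s=cam("scene")
crop(t,110,145,200,145,4,"pics/t2.png");crop(s,330,60,150,150,4,"pics/s2.png")
E
```

```text
time: 26.28
tool_pos: [544.0, 385.0, 32.0]
tcp_rot: [3.142, -0.0, 1.571]
contact_force: [-0.4, 0.5, -0.0]
grip_width: 56.4
finger_force: 0.0
time: 27.28
tool_pos: [464.4, 203.6, 172.9]
tcp_rot: [3.14, -0.0, 1.571]
contact_force: [0.9, -1.2, 0.6]
grip_width: 91.7
finger_force: 0.0
time: 27.9
tool_pos: [424.8, 113.7, 172.3]
tcp_rot: [3.141, -0.001, 1.571]
contact_force: [0.5, -0.4, 0.6]
grip_width: 91.5
finger_force: 0.0
```

View pics/s2.png

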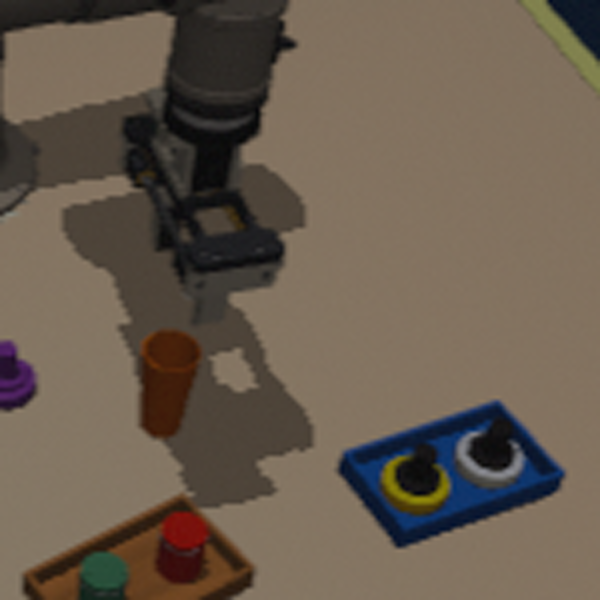

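The crop shows both heads flat in the blue tray (about (415,480) and (490,457)), the red and green tins upright in the wooden tray, and the gripper above the cup. Now I'll take the cup.

```bash
python3 -m pendant '{"dp":[[0,0,0.01],[0,0,0.035],[0,0,0.06],[0,0,0.085],[0,0,0.103],[0,0,0.11],[0,0,0.11]],"rotation":[[0,0,0],[0,0,0],[0,0,0],[0,0,0],[0,0,0],[0,0,0],[0,0,0]]}'
python3 -m pendant '{"dp":[[0,0,0],[0,0,0],[0,0,0],[0,0,0],[0,0,0],[0,0,0]],"rotation":[[0,0,0],[0,0,0],[0,0,0],[0,0,0],[0,0,0],[0,0,0]]}' 0.035
python3 -m pendant '{"dp":[[0,0,-0.005],[0,0,-0.02],[0,0,-0.05],[0,0,-0.085],[0,0,-0.108],[0,0,-0.113],[0,0,-0.113]],"rotation":[[0,0,0],[0,0,0],[0,0,0],[0,0,0],[0,0,0],[0,0,0],[0,0,0]]}'
```

```text
time: 28.88
tool_pos: [423.8, 113.2, 61.6]
tcp_rot: [-3.141, -0.0, 1.571]
contact_force: [-1.0, 0.1, 0.3]
grip_width: 91.5
finger_force: 0.0
time: 29.62
tool_pos: [424.1, 113.0, 62.2]
tcp_rot: [3.141, -0.0, 1.571]
contact_force: [-0.4, -0.8, 2.6]
grip_width: 51.6
finger_force: 30.0
time: 30.5
tool_pos: [423.8, 113.0, 174.6]
tcp_rot: [-3.141, -0.0, 1.571]
contact_force: [-0.1, 0.1, -0.6]
grip_width: 51.6
finger_force: 30.0
```

```bash
python3 -m pendant '{"dp":[[-0.008,0.002,0],[-0.035,0.008,0],[-0.075,0.017,0],[-0.125,0.029,0],[-0.175,0.04,0],[-0.225,0.052,0],[-0.275,0.063,0],[-0.325,0.074,0]],"rotation":[[0,0,0],[0,0,0],[0,0,0],[0,0,0],[0,0,0],[0,0,0],[0,0,0],[0,0,0]]}'
python3 -m pendant '{"dp":[[-0.05,0.012,0],[-0.09,0.021,0],[-0.12,0.028,0],[-0.137,0.032,0],[-0.1445,0.0335,0],[-0.1445,0.0335,0],[-0.1445,0.0335,0.02],[-0.1445,0.0335,0.02]],"rotation":[[0,0,0],[0,0,0],[0,0,0],[0,0,0],[0,0,0],[0,0,0],[0,0,0],[0,0,0]]}'
python3 - <<'E'
from h import *
t=cam("top"); s=cam("scene")
crop(t,390,160,90,80,6,"pics/t3.png");crop(s,205,140,90,100,6,"pics/s3.png")
a=cv2.imread("pics/t3.png"); b=cv2.imread("pics/s3.png")
cv2.imwrite("pics/ts3.png",cv2.resize(np.hstack([cv2.copyMakeBorder(a,0,120,0,0,0),b]),None,fx=.74,fy=.74))
E
```

```text
time: 31.5
tool_pos: [497.6, -214.1, 173.8]
tcp_rot: [-3.14, -0.001, 1.57]
contact_force: [0.7, 0.1, -0.9]
grip_width: 51.5
finger_force: 30.0
time: 32.5
tool_pos: [530.7, -355.0, 153.5]
tcp_rot: [-3.139, -0.003, 1.572]
contact_force: [-0.6, 0.7, 0.1]
grip_width: 51.7
finger_force: 30.0
```

View pics/ts3.png

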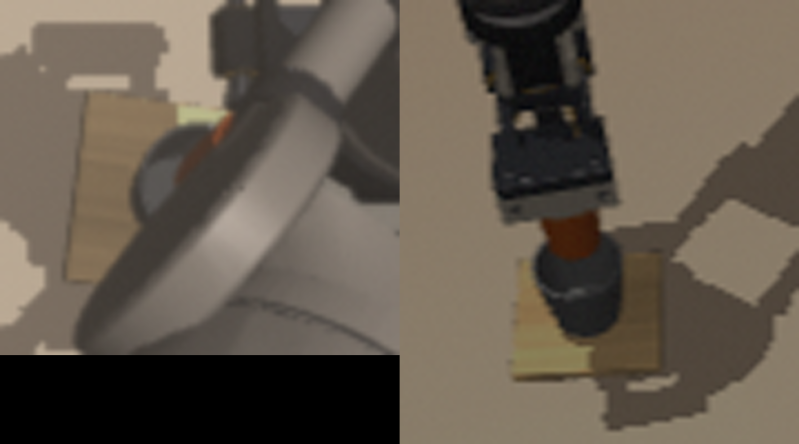

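The cup is over the holder mouth, and its axis lines up with the holder's: the cup is at about (573,230) and the holder rim centre at about (578,262). I'll lower it and watch the force.

```bash
python3 -m pendant '{"dp":[[0,0,0.005],[0,0,0.016],[0,0,0.03],[0,0,0.044],[0,0,0.056],[0,0,0.064],[0,0,0.066],[0,0,0.066]],"rotation":[[0,0,0],[0,0,0],[0,0,0],[0,0,0],[0,0,0],[0,0,0],[0,0,0],[0,0,0]]}'
python3 -m pendant '{"dp":[[0,0,0.002],[0,0,0.004],[0,0,0.006],[0,0,0.008],[0,0,0.008]],"rotation":[[0,0,0],[0,0,0],[0,0,0],[0,0,0],[0,0,0]]}'
```

```text
time: 33.6
tool_pos: [531.7, -356.6, 89.1]
tcp_rot: [3.141, 0.0, 1.571]
contact_force: [0.1, -0.4, -0.7]
grip_width: 51.9
finger_force: 30.0
time: 34.22
tool_pos: [531.4, -356.4, 80.7]
tcp_rot: [-3.141, -0.0, 1.571]
contact_force: [-0.2, -0.0, 0.3]
grip_width: 51.6
finger_force: 30.0
```

```bash
python3 -m pendant '{"dp":[[0,0,0.001],[0,0,0.002],[0,0,0.003],[0,0,0.0035],[0,0,0.0035]],"rotation":[[0,0,0],[0,0,0],[0,0,0],[0,0,0],[0,0,0]]}'
python3 -m pendant '{"dp":[[0,0,0.0007],[0,0,0.0014],[0,0,0.0014],[0,0,0.0014]],"rotation":[[0,0,0],[0,0,0],[0,0,0],[0,0,0]]}'
```

```text
time: 34.85
tool_pos: [531.5, -356.5, 77.4]
tcp_rot: [3.142, -0.0, 1.571]
contact_force: [0.3, 0.2, -0.8]
grip_width: 51.7
finger_force: 30.0
time: 35.35
tool_pos: [531.6, -356.5, 76.2]
tcp_rot: [3.141, 0.0, 1.571]
contact_force: [-0.4, 0.4, 1.2]
grip_width: 51.5
finger_force: 30.0
```

```bash
python3 -m pendant '{"dp":[[0,0,0.0005],[0,0,0.0007],[0,0,0.0007]],"rotation":[[0,0,0],[0,0,0],[0,0,0]]}'
python3 -m pendant '{"dp":[[0,0,0],[0,0,0],[0,0,0],[0,0,0],[0,0,0]],"rotation":[[0,0,0],[0,0,0],[0,0,0],[0,0,0],[0,0,0]]}' 0.08
python3 -m pendant '{"dp":[[0,0,-0.008],[0,0,-0.03],[0,0,-0.065],[0,0,-0.1],[0,0,-0.13],[0,0,-0.15],[0.0,-0.02,-0.15],[0.02,-0.06,-0.15]],"rotation":[[0,0,0],[0,0,0],[0,0,0],[0,0,0],[0,0,0],[0,0,0],[0,0,0],[0,0,0]]}'
python3 -m pendant '{"dp":[[0.05,-0.015,0],[0.1,-0.03,0],[0.15,-0.04,0],[0.2,-0.05,0],[0.24,-0.055,0],[0.25,-0.06,0],[0.25,-0.06,0],[0.25,-0.06,0]],"rotation":[[0,0,0],[0,0,0],[0,0,0],[0,0,0],[0,0,0],[0,0,0],[0,0,0],[0,0,0]]}'
python3 - <<'E'
from h import *
t=cam("top"); s=cam("scene")
cv2.imwrite("pics/t4.png",cv2.resize(t["pixels"][140:300,100:480],None,fx=2,fy=2,interpolation=2)[:,:,::-1])
crop(s,220,125,260,110,3,"pics/s4.png")
E
```

```text
time: 35.72
tool_pos: [531.6, -356.7, 76.2]
tcp_rot: [3.141, 0.001, 1.571]
contact_force: [-1.8, 0.3, 5.5]
grip_width: 51.9
finger_force: 30.0
time: 36.35
tool_pos: [531.5, -356.4, 75.3]
tcp_rot: [-3.142, -0.0, 1.571]
contact_force: [-0.7, 0.4, 0.1]
grip_width: 80.1
finger_force: 0.0
time: 37.35
tool_pos: [471.5, -337.2, 225.7]
tcp_rot: [3.14, 0.001, 1.571]
contact_force: [-0.6, -0.0, -0.7]
grip_width: 79.9
finger_force: 0.0
time: 38.35
tool_pos: [412.0, -87.6, 225.6]
tcp_rot: [3.141, 0.001, 1.57]
contact_force: [0.2, -0.1, -0.1]
grip_width: 80.0
finger_force: 0.0
```

View pics/t4.png

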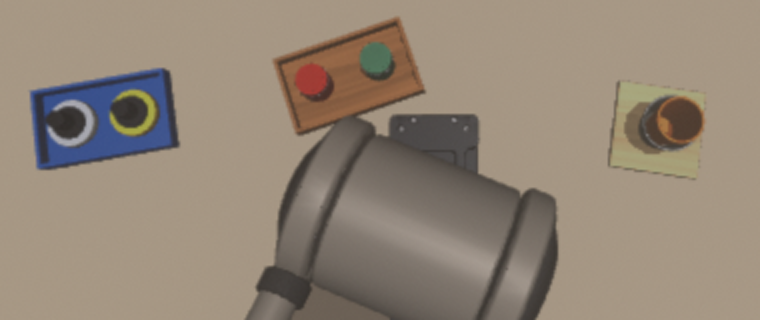

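View pics/s4.png

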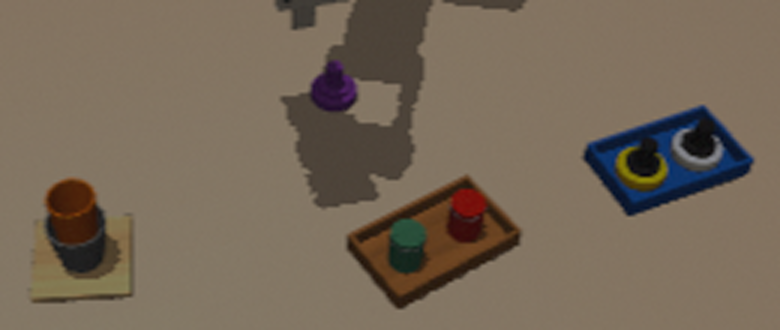

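Everything looks placed. I'll check the heads numerically for tilt by comparing the hub-to-disc offset with what an upright head would give.

Run:
```python
from h import *
t=cam("top"); s=cam("scene")
for n,p in(("foam",(557,306)),("felt",(544,385))):
    q=[[*p,5+z] for z in(14,52)]
    print(n,"top2x",(proj(t,q)-[100,140])*2,"scene3x",(proj(s,q)-[220,125])*3)
print(proj(t,[[531.5,-356.5,109],[531.5,-356.5,70]])*2-[200,280])
v=np.hstack([cv2.resize(t["pixels"][170:230,110:200],(360,240),interpolation=2),cv2.resize(s["pixels"][155:200,410:475],(347,240),interpolation=2)])
v=np.vstack([v,cv2.copyMakeBorder(np.hstack([cv2.resize(t["pixels"][175:235,398:458],(240,240),interpolation=2),cv2.resize(s["pixels"][180:230,225:275],(240,240),interpolation=2)]),0,0,0,227,0)])
cv2.imwrite("pics/z.png",v[:,:,::-1])
```

```text
foam top2x [[132.18168066 111.91905545]
 [118.27993304 107.39624695]] scene3x [[639.26111786 162.8553291 ]
 [647.13133183 141.22510421]]
felt top2x [[ 69.6805633  122.59308742]
 [ 53.13450845 118.51855365]] scene3x [[695.36773052 143.82191518]
 [704.3371996  122.09630447]]
[[680.40848984 117.97821148]
 [670.62610903 122.50434529]]
```

View pics/z.png

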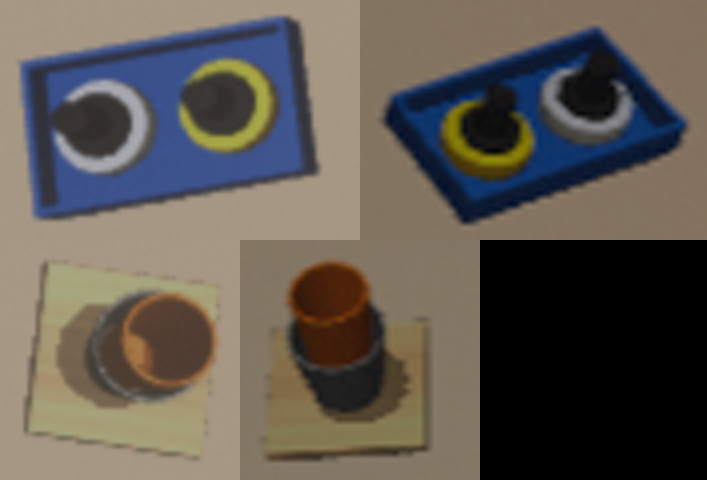

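The hub and cup-rim positions match upright, seated poses to within a pixel or two, so I'm handing in.

```bash
python3 -c "
from plant import workorder
print(workorder.close_job())"
```

```text
the job is handed in; nothing more can be done
None
```

I handed the job in at about 38 s: both heads lie face down in the blue tray, both tins stand in the wooden tray, and the orange cup is nested in the grey holder; the last pictures show all five upright and released, but the hand-in returned no verdict.

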